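Point the air selector at the gauge and start the test

ROBOT

A 7-joint arm with a two-finger parallel gripper is mounted at the origin on the work surface. World frame = base frame: x ahead of the robot, y to its left, z up, the work surface at z = 0. Lengths are in m, angles in rad, forces in N, time in s.
With the tool pointing down it reaches from about 0.35 to 0.9 m from the base axis. Payload 7.2 kg.
Tool frame: the origin (TCP) lies at the centre of the arm's flange, where the gripper is bolted on; the fingertips stand 182 mm ahead of it and the grasp point (between the pads) lies 163 mm ahead of it; x points along the fingers, z is the direction in which the jaws open and shut, and the axes are right-handed (so a half turn about x gives the same grasp; the last joint's range is limited). The gripper opens to 88 mm and grips with 3 to 60 N. Pads are 20 mm wide; open, the fingers measure 115 mm over their backs; the gripper's body (75 mm by 178 mm) begins 61 mm behind the grasp point.
Start: joints at [-1.305, 0.411, -0.013, 1.596, 0.006, 1.134, -0.082], TCP at [0.205, 0.59, 0.405] pointing down, gripper open.
Joint ranges: [-2.95, 2.95], [-0.29, 1.99], [-1.47, 1.44], [0.14, 2.54], [-1.03, 4.17], [0.13, 1.85], [-2.86, 2.86]. Speed limits (rad/s): [2.39, 2.39, 3.01, 3.01, 3.14, 3.14, 3.14].

INTERFACE

Orientations are given as a unit quaternion [w, x, y, z].
In Python, from bench import state, get_image, finish_job, boxes_of, masks_of gives the robot as it stands. The module is installed in compiled form; this text tells all that it offers.
- The arm moves only by the tool play_rows, never from a script. Its argument "deltas" is one flat list of numbers, 4 for each row, row after row: the shift along the tool's x, y, z in mm, then the turn about the tool's x in degrees. In form: [tx, ty, tz, roll, tx, ty, tz, roll, ...]. A call has 1 to 8 rows; each row shifts and turns the commanded pose from where the row before left it, along the tool's axes as they then stand; what a row does not reach is not made up. A row lasts 1/10 s, in which the tool goes at most 50 mm and 8.59 degrees, less where a joint would pass 70% of its speed; a pose out of reach is approached as far as the arm can. A call is refused whole if a number of a shift passes 50 or a number of a turn 8.59, either way. A call with a gripper value outside its range is refused whole. "claw" is the closure, from 0 (fully open) to 1 (shut), set as the call begins (left out, the last holds). The fingers move at their own pace and stop on an object; "grip_force" is the grip in N (left out, the last holds). Time passes only in rows, so rows that do not move let the fingers close. It gives the time, the measured TCP pose, the force and the opening at its end, in the units of the state.
- state(): the state, without advancing time (a new reading comes with each control period).
- get_image(name): name is "scene" or "top" or "wrist"; returns a dict with "color" (480x640x3 uint8, red, green, blue), "depth" (480x640 float32, m along the optical axis (not along the pixel's ray), 0 where there is no reading), "fx", "fy", "cx", "cy" (pixels), "k1" (the pictures are not rectified: a ray, as slopes to the right and down, at radius r is drawn at 1 + k1 r^2 times it, then the intrinsics apply), "camera_from_world" (4x4, takes a point from world to camera coordinates). Camera axes: x right, y up, looking along -z (the intrinsics and any distortion apply to the point x, -y, -z); pixel columns grow to the right and rows downward; lengths in m; the calibration is good to about 2 mm. A picture is of the moment at which its call begins.
- finish_job(): hands the job in, once; it reports no verdict.
Trained networks look in a picture, given as the dict that the camera call returned (one of the last four; its "shot" number tells which), for a name from the list of things; names that differ only in an ending like _2 or _b are one class to them, and where a whole thing is asked for, a point or a joint stands for the part that bears it (a point fixed in the world has none). Each returns a list of dicts, best first, with "confidence" (0 to 1); they miss things now and then, are a little off and sometimes report something else, mostly with a low value. They report only what shows in the picture. A call takes as long as a camera call. They do not tell look-alikes from the thing itself.
- boxes_of(picture, name): "bbox" ([left, top, width, height] in pixels, round what is visible of it).
- masks_of(picture, name): "region" (480x640 bool, what is visible of it) and "bbox" ([left, top, width, height] in pixels, round what is visible of it).
The state is a dict: "time_s": time; "joint_pos": joint angles; "qvel": joint speeds; "tau": joint torques, N m; "tcp_pos": TCP position; "tool_rot": TCP orientation; "wrist_force": force on the tool from outside, world axes, zero at the start; "torque": the same for the moment, N m; "finger_gap": finger opening in m.
Only numpy, scipy, OpenCV 4.12 (cv2) and the standard library are available. Lean on these libraries where they do the work, as an engineer would, in place of code of your own. Each camera call takes 0.05 s, during which the arm holds its last target. There are 200 camera calls.

TASK

Test the line with the pressure gauge: with a fingertip, push the upright tab of the air distributor's rotary selector round until the selector points squarely at the outlet that carries the round pressure gauge, and then press the start button fully down and let it come up again. Only push: do not pinch the tab, do not press the button before the selector is set, and leave the loose things on the bench and on the distributor where they stand.

Things in the scene. Friction and masses are not known exactly. Their poses are not given: they have to be found in the camera images.
- distributor: Fixed air distributor: grey round base 230 mm across, flat top at 35 mm. Origin on its axis, at the underside; z up. Four outlets stand on its top 92 mm from the axis, at selector angles -1.745, -0.873, 0.873 and 1.745 rad; which stands where changes. None rises over 68 mm above the bench. An inlet block with a brass stub, 40 mm high, sticks out at its own +x side to 168 mm from the axis.
- selector (a joint): Angle (rad) of the rotary selector about the distributor's axis, positive counter-clockwise from above, 0 where its tab points along the distributor's -x, starts within 0.35 of that; stops at -2.2 and 2.2. An aluminium disc 100 mm across, top at 50 mm, with a nose on the tab's side. Steady friction (0.15 N m, about 4 N at the tab), no detents; it stays where it is left.
- tab (a point): Centre of the upright tab on the selector: a black flat paddle set radially, 30 mm long (20 to 50 mm from the axis), 12 mm thick, from 50 to 95 mm above the bench; this point is 35 mm from the axis at 72.5 mm. It may be pushed on either flat face. Above 68 mm nothing stands on the distributor but the tab.
- aim (a point): The point that the selector points at: 92 mm from the axis in the direction of the tab and nose, moves with the selector. When the selector points squarely at an outlet it lies on that outlet's centre, seen from above.
- gauge_foot (a point): The outlet to choose, at the centre of its foot on the distributor's top (35 mm over the bench): a round pressure gauge lying face up on a short stem, a steel drum 44 mm across with a white face and black needle, top at 66 mm over the bench; the widest outlet.
- plug: Outlet with a blanking plug: a low steel hexagon, 24 mm across, 12 mm high. Origin at the centre of its foot.
- silencer: Outlet with a silencer: a slim brass cone, 18 mm across, 31 mm high. Origin at the centre of its foot.
- coupling: Outlet with a quick coupling: a steel sleeve, 24 mm across, 33 mm high, with a dark bore. Origin at the centre of its foot.
- start (a joint): Travel of the start button (m): 0 up, 0.006 fully down. Spring return; fully down takes 5 N.
- start_top (a point): Centre of the top of the start button, a black round cap 36 mm across on a small grey housing on the bench; pressed straight down.
- spare_nipple: Loose brass nipple, 22 mm across, 30 mm high, standing on the distributor's top at its back (own +x). Origin at its foot. Leave alone.
- spare_ring: Loose steel ring, 26 mm across, 8 mm high, lying on the distributor's top at its back (own +x). Leave alone.
- can: Loose can, 54 mm across, 150 mm high. Origin at its foot. Leave alone.
- tape: Loose roll of tape, 90 mm across, 24 mm high, lying flat. Leave alone.
- wrench: Loose wrench lying on the bench. Leave alone.
- screwdriver: Loose screwdriver lying on the bench. Leave alone.
- cup: Loose white mug, 76 mm across, 90 mm high. Origin at its foot. Leave alone.
Things that resemble listed ones, but are neither listed nor needed, are in the scene too. Of the things that look like the part that bears start, take the one that is farthest to the robot's right at the start.

How it is judged:
On the way, in this order (a step that is already met when the one before it is completed fails the run):
1. the selector points at the gauge (horizontal distance between aim and gauge_foot below 0.01 m and velocity of joint selector between -0.1 and 0.1 rad/s), for 0.2 s.
2. the start button is pressed down (value of joint start above 0.0045 m and horizontal distance between aim and gauge_foot below 0.01 m), for 0.05 s.
At the end, for the whole second after the job is handed in: The selector rests pointing at the gauge (the aim point within 10 mm of the gauge's centre seen from above, about 6 degrees), and the start button, pressed at least 4.5 of its 6 mm after that, is up again (horizontal distance between aim and gauge_foot below 0.01 m and value of joint start below 0.002 m and velocity of joint selector between -0.05 and 0.05 rad/s); the robot touches nothing.
It fails at once if the start button pressed while the selector does not point at the gauge (value of joint start above 0.003 m and horizontal distance between aim and gauge_foot above 0.012 m).
It fails at once if the tab pinched: pressed on both faces at once (contact force between each of selector_c2, selector_c3 and the fingers above 3 N).
It fails at once if a loose thing moved more than 25 mm or lifted (distance of any of spare_nipple, spare_ring, can, tape, wrench, screwdriver, cup from where it was at the start of the episode above 0.025 m).
It also fails if it takes over 51 s, if anything falls off the work surface, if the arm or the gripper's body presses on something with over 40 N, if the wrist force passes 120 N, or if a joint passes its speed limit or range.

## Working session

There is one attempt and no reset: what is moved stays moved. The work goes in short steps, Python scripts to look and compute and a tool call to move; the robot and the scene stay as the last step left them, time stands still between calls to the robot, and variables do not carry over. Pictures are saved under pics/ and viewed, on a budget of 10 in all, crops included, one or two more only if the job needs it, and the job is handed in when it is done.

Besides the shell and the picture viewer there is one more tool, called after "Emit:" by a JSON object that holds its "op" and its "data". play_rows: Moves the arm, as the interface text tells. Its arguments: {"type":"object","properties":{"deltas":{"type":"array"},"claw":{"type":"number"},"grip_force":{"type":"number"}},"required":["deltas"]}

```bash
mkdir -p pics
cat > h.py <<'E'
import numpy as np, cv2
from bench import *
def snap(n):
    p=get_image(n); return p
def world(p,u,v,d=None):
    u=np.atleast_1d(u).astype(float); v=np.atleast_1d(v).astype(float)
    if d is None: d=p["depth"][v.astype(int),u.astype(int)]
    x=(u-p["cx"])/p["fx"]; y=(v-p["cy"])/p["fy"]
    x0,y0=x.copy(),y.copy()
    for _ in range(20):
        f=1+p["k1"]*(x*x+y*y); x,y=x0/f,y0/f
    c=np.stack([x*d,-y*d,-d*np.ones_like(x),np.ones_like(x)])
    return (np.linalg.inv(p["camera_from_world"])@c)[:3].T
def at_z(p,u,v,z):
    a=world(p,u,v,1.0);b=world(p,u,v,2.0)
    t=(z-a[:,2])/(b[:,2]-a[:,2]); return a+t[:,None]*(b-a)
def pix(p,w):
    c=p["camera_from_world"]@np.append(w,1); x,y=c[0]/-c[2],-c[1]/-c[2]
    f=1+p["k1"]*(x*x+y*y); return p["fx"]*x*f+p["cx"],p["fy"]*y*f+p["cy"]
def save(p,n,box=None,s=1):
    im=p["color"][:,:,::-1]
    if box: l,t,w,h=box; im=im[t:t+h,l:l+w]
    cv2.imwrite("pics/"+n,cv2.resize(im,None,fx=s,fy=s,interpolation=cv2.INTER_CUBIC))
E
python3 - <<'E'
from h import *
s=state(); print(s)
for c in("top","scene"):
    p=snap(c); save(p,c+"1.png")
    print(c,p["fx"],p["cx"],p["k1"],np.linalg.inv(p["camera_from_world"]).round(3).tolist())
    for n in["distributor","selector","tab","gauge_foot","plug","silencer","coupling","start","spare_nipple","spare_ring","can","tape","cup"]:
        for m in masks_of(p,n)[:4]:
            r=m["region"]&(p["depth"]>0)
            if m["confidence"]<.2 or r.sum()<5: continue
            v,u=np.nonzero(r); w=world(p,u,v)
            z=np.percentile(w[:,2],90); k=w[:,2]>z-.006
            print(n,round(m["confidence"],2),m["bbox"],"med",np.median(w,0).round(3),"topz",z.round(3),"topc",((w[k].min(0)+w[k].max(0))/2).round(3)[:2])
E
```

```text
{'time_s': 0.0, 'joint_pos': array([-1.30519855,  0.41189375, -0.01274707,  1.59705576,  0.00564165,
        1.13430159, -0.08218922]), 'qvel': array([ 0.00021623,  0.00044502,  0.00105147, -0.00026271, -0.00090846,
       -0.00021605, -0.00087564]), 'tau': array([-7.39635670e-04, -5.87971723e+01,  6.41438998e-01, -2.91071606e+01,
       -5.37227048e-02,  1.84313860e-02,  1.50648216e-04]), 'tcp_pos': array([0.20470814, 0.59028961, 0.40380771]), 'tool_rot': array([ 0.57566005, -0.41038561,  0.57653443,  0.40964278]), 'wrist_force': array([0.81898435, 0.09499823, 0.12125148]), 'torque': array([-0.01113956,  0.01129086,  0.01540193]), 'finger_gap': 0.08779429049947524}
top 438.9033047223038 318.0377577343898 -0.012744887422052018 [[0.029, 0.997, -0.078, 0.427], [-1.0, 0.029, 0.009, 0.032], [0.011, 0.078, 0.997, 1.249], [0.0, 0.0, 0.0, 1.0]]
distributor 0.63 [296.5, 164.1, 78.6, 95.4] med [ 0.582 -0.017  0.036] topz 0.05 topc [ 0.611 -0.027]
selector 0.74 [320.0, 204.6, 34.2, 40.7] med [ 0.574 -0.023  0.05 ] topz 0.055 topc [ 0.575 -0.024]
tab 0.81 [318.9, 202.4, 39.8, 39.9] med [ 0.574 
[... 2651 characters left out ...]
 [0.656 0.033 0.048] topz 0.064 topc [0.651 0.032]
spare_ring 0.56 [266.3, 281.9, 8.9, 9.2] med [ 0.658 -0.059  0.04 ] topz 0.044 topc [ 0.659 -0.058]
can 0.72 [446.3, 233.3, 30.5, 46.8] med [0.491 0.388 0.098] topz 0.148 topc [0.472 0.392]
can 0.67 [273.3, 240.7, 42.2, 39.6] med [ 0.581 -0.016  0.048] topz 0.063 topc [ 0.552 -0.015]
can 0.45 [322.8, 245.6, 6.8, 10.8] med [0.517 0.044 0.048] topz 0.062 topc [0.515 0.044]
tape 0.58 [347.4, 310.0, 37.1, 35.5] med [0.701 0.186 0.021] topz 0.025 topc [0.695 0.189]
cup 0.65 [152.6, 243.7, 40.2, 46.2] med [ 0.68  -0.319  0.057] topz 0.087 topc [ 0.672 -0.323]
cup 0.22 [444.8, 232.0, 31.2, 50.8] med [0.491 0.388 0.096] topz 0.148 topc [0.47  0.392]
```

View pics/top1.png

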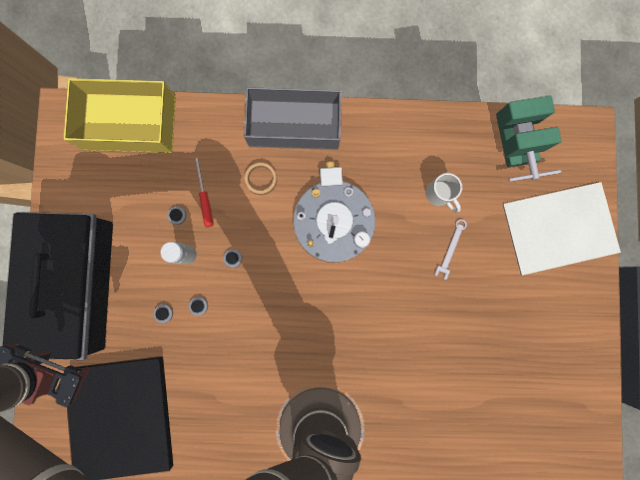

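View pics/scene1.png

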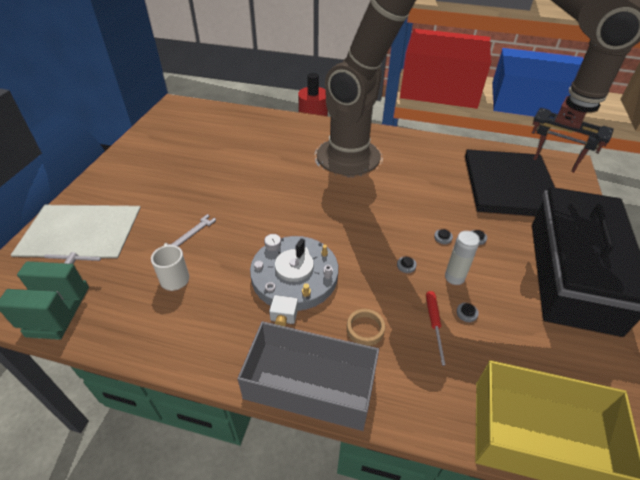

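The top view shows the distributor at about (334,221), its gauge at (363,240) and its tab at (332,228). There are four look-alike buttons, at (177,214), (232,257), (197,305) and (162,313). Image right is the robot's right, so the one meant is (232,257), world ≈ (0.466, 0.260). Next I'll fit the geometry and check it in one crop.

```bash
cat > geo.py <<'E'
from h import *
from scipy.optimize import least_squares
def tab_angle(p,c,yaw,verbose=True):
    H,W=p["depth"].shape; v,u=np.mgrid[0:H,0:W]; v=v.ravel();u=u.ravel()
    k=p["depth"].ravel()>0; u,v=u[k],v[k]
    w=world(p,u,v); r=np.hypot(*(w[:,:2]-c).T)
    k=(r<.056)&(w[:,2]>.060)&(w[:,2]<.1); m=w[k]
    if len(m)<3: return None
    d=(m[:,:2]-c).mean(0); a=np.arctan2(d[1],d[0])
    return len(m),m.mean(0).round(4),((a-yaw-np.pi+np.pi)%(2*np.pi)-np.pi)
E
python3 - <<'E'
from geo import *
from scipy.spatial.transform import Rotation as R
s=state(); q=s["tool_rot"]; print(R.from_quat(np.roll(q,-1)).as_matrix().round(3))
obs={.873:(.525,-.098),1.745:(.6,-.111),-.873:(.515,.044),-1.745:(.587,.072)}
def f(x): return np.concatenate([x[:2]+.092*np.array([np.cos(x[2]+np.pi+a),np.sin(x[2]+np.pi+a)])-o for a,o in obs.items()])
r=least_squares(f,[.58,-.02,0]); print(r.x,(r.fun*1000).round(1))
for n in("top","scene"):
    p=snap(n)
    # fit disc: points z .047-.053 near center, and base .033-.037
    v,u=np.nonzero(p["depth"]>0); w=world(p,u,v); rr=np.hypot(*(w[:,:2]-r.x[:2]).T)
    for lo,hi,R0 in((.046,.053,.07),(.031,.038,.135)):
        k=(rr<R0)&(w[:,2]>lo)&(w[:,2]<hi); c,rad=cv2.minEnclosingCircle((w[k][:,:2]*1000).astype(np.float32)); print(n,lo,c,rad)
    print("tab",tab_angle(p,r.x[:2],r.x[2]))
    m=[x for x in masks_of(p,"start") if abs(np.mean(world(p,x["bbox"][0]+x["bbox"][2]/2,x["bbox"][1]+x["bbox"][3]/2)[0][:2]-[.466,.26]))<.03]
    k=(np.hypot(*(w[:,:2]-[.466,.26]).T)<.035)&(w[:,2]>.01)
    print("btn z",np.percentile(w[k][:,2],[5,50,90,99]).round(4))
    zz=np.percentile(w[k][:,2],90); kk=k&(w[:,2]>zz-.004); print(cv2.minEnclosingCircle((w[kk][:,:2]*1000).astype(np.float32)))
    k2=k&(p["color"][v,u].max(1)<70); print("dark c",w[k2].mean(0).round(4),k2.sum())
p=snap("top"); save(p,"crop2.png",(210,150,180,135),4.4)
E
```

```text
[[-0.    -0.945  0.328]
 [ 0.     0.328  0.945]
 [-1.     0.     0.   ]]
[ 0.57827116 -0.02161067  0.0760263 ] [-0.3  1.6  1.1  0.3 -1.   0.2  0.3 -2.1]
top 0.046 (567.8754272460938, -21.384002685546875) 58.20703125
top 0.031 (587.6351928710938, -24.7958984375) 125.18527221679688
tab (60, array([ 0.5419, -0.0154,  0.0909]), np.float64(-0.24577150394373737))
btn z [0.0106 0.0186 0.0236 0.0261]
((465.3280029296875, 259.4366760253906), 17.59103775024414)
dark c [0.467  0.2608 0.0213] 114
scene 0.046 (570.0921630859375, -28.460527420043945) 59.991756439208984
scene 0.031 (588.3851928710938, -20.252628326416016) 124.74687957763672
tab (123, array([ 0.5479, -0.0136,  0.0817]), np.float64(-0.3340682590513451))
btn z [0.0107 0.0185 0.0226 0.0247]
((466.1552429199219, 260.17578125), 18.882083892822266)
dark c [0.4707 0.2604 0.0197] 108
```

View pics/crop2.png

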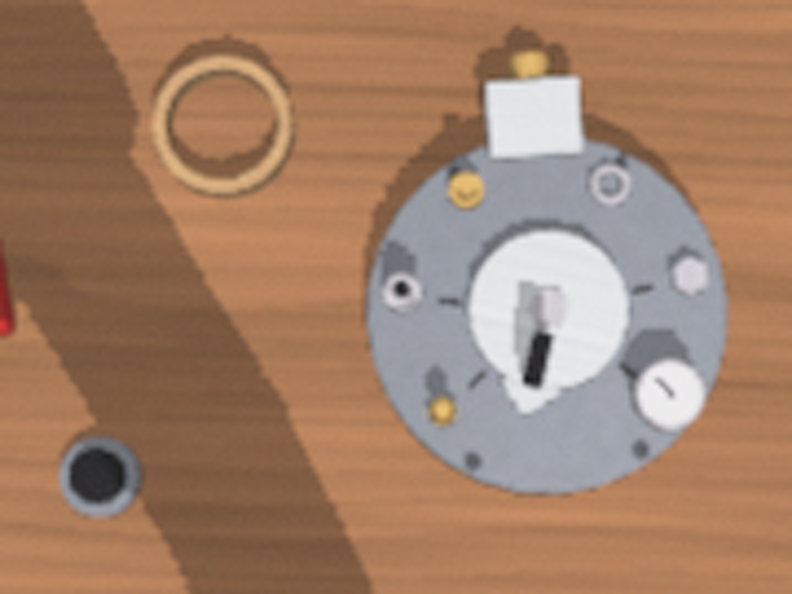

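The crop confirms a black cap on a grey ring housing at crop (97,475). The gauge, with its white face and needle, is at crop (670,393), and the tab is at (538,360). The tab has to turn counter-clockwise (CCW) by about 1.2 rad, pushed from its +y side. I'll move over with the claw shut.

Emit:
{"op": "play_rows", "data": {"deltas": [0, -15, -12, -1, 0, -26, -21, -1, 0, -26, -21, -1, 0, -26, -21, -1, 0, -26, -21, 0, 0, -26, -21, 0, 0, -26, -21, 0, 0, -26, -21, 0], "claw": 1, "grip_force": 20}}

```text
time_s: 2.45
tcp_pos: [0.3501, 0.3817, 0.4049]
tool_rot: [0.562, -0.43, 0.561, 0.43]
wrist_force: [0.9, -0.4, 0.2]
finger_gap: 0.0273
```

Emit:
{"op": "play_rows", "data": {"deltas": [0, -26, -21, 0, 0, -26, -21, 0, 0, -26, -21, 0, 0, -26, -21, 0, 0, -26, -21, 0, 0, -26, -21, 0, 0, -26, -21, 0, 0, -26, -21, 0]}}

```text
time_s: 3.25
tcp_pos: [0.5071, 0.1652, 0.4049]
tool_rot: [0.562, -0.43, 0.561, 0.43]
wrist_force: [0.3, 0.1, -0.1]
finger_gap: 0.0003
```

```bash
cat > rel.py <<'E'
from geo import *
from scipy.spatial.transform import Rotation as R
def rel(target):
    s=state(); M=R.from_quat(np.roll(s["tool_rot"],-1)).as_matrix()
    p=s["tcp_pos"]; d=np.append(target,p[2])-p if len(target)==2 else target-p
    a=-M[:,2]; print("t",s["time_s"],"tcp",p.round(4),"t-axis ang",np.degrees(np.arctan2(a[1],a[0])%(2*np.pi)).round(2),"tool delta mm",(M.T@d*1000).round(1),"F",s["wrist_force"].round(1),"gap",s["finger_gap"].round(4))
E
python3 - <<'E'
from rel import *
rel(np.array([.5503,.0218]))
p=snap("wrist"); save(p,"w3.png")
c=np.array([.5783,-.0216])
print(pix(p,[*c,.05]),pix(p,[.544,-.0147,.095]))
print(tab_angle(p,c,.076))
for n in("tab","selector","gauge_foot"):
  for m in masks_of(p,n)[:2]: print(n,m["confidence"],m["bbox"])
E
```

```text
Traceback (most recent call last):
  File "rel.py", line 6, in rel
    a=-M[:,2]; print("t",s["time_s"],"tcp",p.round(4),"t-axis ang",np.degrees(np.arctan2(a[1],a[0])%(2*np.pi)).round(2),"tool delta mm",(M.T@d*1000).round(1),"F",s["wrist_force"].round(1),"gap",s["finger_gap"].round(4))
                                                                                                                                                                                                  ^^^^^^^^^^^^^^^^^^^^^
AttributeError: 'float' object has no attribute 'round'
```

```bash
sed -i 's/s\["finger_gap"\].round(4)/s["finger_gap"]/' rel.py
python3 - <<'E'
from rel import *
rel(np.array([.5503,.0218]))
p=snap("wrist"); save(p,"w3.png")
c=np.array([.5783,-.0216])
print(pix(p,[*c,.05]),pix(p,[.544,-.0147,.095]))
print(tab_angle(p,c,.076))
for n in("tab","selector","gauge_foot"):
  for m in masks_of(p,n)[:2]: print(n,m["confidence"],m["bbox"])
E
```

```text
t 3.25 tcp [0.5071 0.1652 0.4049] t-axis ang 254.88 tool delta mm [  -0.   -79.1 -127.2] F [ 0.3  0.1 -0.1] gap 0.0003486081598506209
(np.float64(139.28223965386437), np.float64(340.7597439532364)) (np.float64(107.54391680777576), np.float64(330.07550500432245))
(1473, array([ 0.5412, -0.0112,  0.0835]), np.float64(-0.3491485878399416))
tab 0.84 [86.2, 261.9, 105.7, 96.8]
selector 0.57 [86.8, 267.4, 103.5, 89.3]
selector 0.52 [126.8, 398.8, 28.5, 25.6]
gauge_foot 0.68 [3.0, 285.8, 65.2, 49.7]
```

View pics/w3.png

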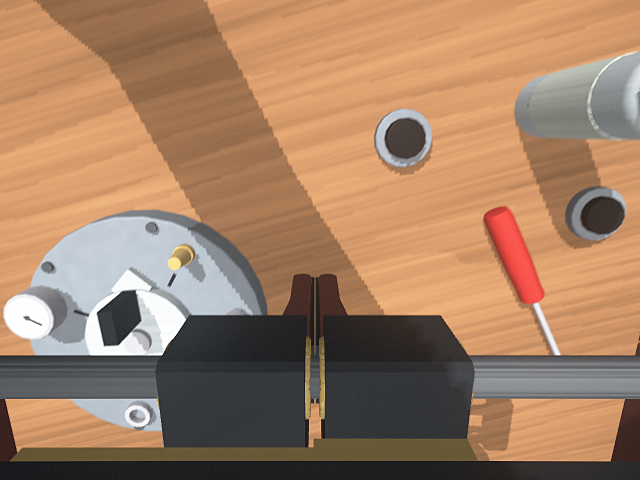

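The wrist view shows the shut fingers at (316,300), the tab at (120,318), the gauge at (32,315) and the chosen button at (403,138). Next I'll move over the approach point and descend beside the tab.

Emit:
{"op": "play_rows", "data": {"deltas": [0, -16, -25, 0, 0, -16, -26, 0, 0, -16, -26, 0, 0, -16, -25, 0, 0, -15, -25, 0, 0, 0, 0, 0, 0, 0, 0, 0]}}

```text
time_s: 4.15
tcp_pos: [0.5493, 0.0242, 0.4046]
tool_rot: [0.561, -0.43, 0.561, 0.43]
wrist_force: [-0.3, 0.6, -0.1]
finger_gap: 0.0007
```

Run:
```python
from rel import *
rel(np.array([.5503,.0218]))
c=np.array([.5783,-.0216])
p=snap("wrist"); print("tab",tab_angle(p,c,.076))
v,u=np.nonzero(p["depth"]>0); w=world(p,u,v)
def circ(c0,r,lo,hi):
    k=(np.hypot(*(w[:,:2]-c0).T)<r)&(w[:,2]>lo)&(w[:,2]<hi)
    if k.sum()<5: return None
    return k.sum(),cv2.minEnclosingCircle((w[k][:,:2]*1000).astype(np.float32)),w[k].mean(0).round(4)
print("gauge",circ([.525,-.098],.03,.061,.07)); print("btn",circ([.466,.26],.03,.022,.03)); print("base",circ(c,.13,.032,.038))
print("btnall",circ([.466,.26],.035,.012,.03))
k=(np.hypot(*(w[:,:2]-c).T)<.056)&(w[:,2]>.09)&(w[:,2]<.1); m=w[k][:,:2]*1000
print("tabtop",cv2.minAreaRect(m.astype(np.float32)))
save(p,"w4.png")
t=snap("top"); print("tab top",tab_angle(t,c,.076))
```

```text
t 4.15 tcp [0.5493 0.0242 0.4046] t-axis ang 254.9 tool delta mm [-0.  -1.6 -2.1] F [-0.3  0.6 -0.1] gap 0.000680403840228319
tab (943, array([ 0.5413, -0.0131,  0.0887]), np.float64(-0.3006828077421324))
gauge (np.int64(2137), ((525.0661010742188, -97.04704284667969), 22.02325439453125), array([ 0.5247, -0.0963,  0.0644]))
btn (np.int64(149), ((465.1240539550781, 259.97955322265625), 16.427610397338867), array([0.465 , 0.2604, 0.0224]))
base (np.int64(24510), ((577.3731079101562, -21.75657081604004), 114.4726333618164), array([ 0.5439, -0.0085,  0.0342]))
btnall (np.int64(1865), ((466.15850830078125, 260.12860107421875), 25.36362648010254), array([0.4654, 0.2588, 0.0198]))
tabtop ((542.9550170898438, -14.666326522827148), (12.168930053710938, 30.282636642456055), 78.64044189453125)
tab top None
```

Emit:
{"op": "play_rows", "data": {"deltas": [20, 1, -2, -3.5, 28, 0, 0, 0, 30, 0, 0, 0, 30, 0, 0, 0, 25, 0, 0, 0, 15, 0, 0, 0, 0, 0, 0, 0]}}

```text
time_s: 4.95
tcp_pos: [0.547, 0.0233, 0.2546]
tool_rot: [0.546, -0.447, 0.549, 0.448]
wrist_force: [0.1, -0.1, -0.0]
finger_gap: 0.0008
```

Emit:
{"op": "play_rows", "data": {"deltas": [0, 0, -4, 0, 0, 0, -4, 0, 0, 0, -2, 0, 0, 0, 0, 0]}}

```text
time_s: 5.35
tcp_pos: [0.5462, 0.0112, 0.2575]
tool_rot: [0.549, -0.447, 0.548, 0.446]
wrist_force: [-0.3, -0.7, 0.5]
finger_gap: 0.0002
```

```bash
cat > tabnow.py <<'E'
from rel import *
c=np.array([.5776,-.0217]); yaw=.076
s=state()
def report(tag):
    p=snap("wrist"); v,u=np.nonzero(p["depth"]>0); w=world(p,u,v)
    d=w[:,:2]-c; k=(np.hypot(*d.T)<.056)&(w[:,2]>.089)&(w[:,2]<.099)
    dark=p["color"][v,u].max(1)<90
    m=w[k&dark]
    print("n",k.sum(),(k&dark).sum())
    r=cv2.minAreaRect((m[:,:2]*1000).astype(np.float32)); print("tabtop",r)
    q=m[:,:2].mean(0)-c; print("abs ang",np.arctan2(q[1],q[0])%(2*np.pi),"target 4.099")
    save(p,tag)
M=R.from_quat(np.roll(s["tool_rot"],-1)).as_matrix(); e=s["tcp_pos"][:2]-c
print("offset in tool y,z",(M[:2,1]@e*1000).round(1),(M[:2,2]@e*1000).round(1)); rel(c)
E
python3 - <<'E'
from tabnow import *
report("w5.png")
E
```

```text
offset in tool y,z 37.4 25.9
t 5.35 tcp [0.5462 0.0112 0.2575] t-axis ang 258.33 tool delta mm [  0.  -37.4 -25.9] F [-0.3 -0.7  0.5] gap 0.0002447572925169993
n 1380 1185
tabtop ((536.9496459960938, -2.663675308227539), (35.09630584716797, 13.675055503845215), 71.78012084960938)
abs ang 2.887685779806483 target 4.099
```

View pics/w5.png

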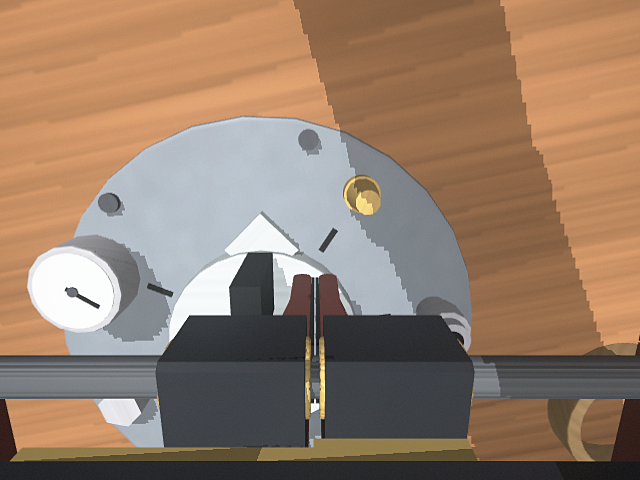

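The tab is at (250,285) and the fingertip at (300,290), just beside its +y face with a small gap. The gauge is at (72,290). I'll close the gap and push along the arc, about 48° first.

Emit:
{"op": "play_rows", "data": {"deltas": [0, 0, -3, 0, 0, 0, -3, 0, 0, 1.3, -2.7, -4, 0, 1.3, -2.7, -4, 0, 1.3, -2.7, -4, 0, 1.3, -2.7, -4, 0, 1.3, -2.7, -4, 0, 1.3, -2.7, -4]}}

```text
time_s: 6.2
tcp_pos: [0.5365, -0.0093, 0.2566]
tool_rot: [0.442, -0.551, 0.442, 0.552]
wrist_force: [-1.1, 3.6, 0.4]
finger_gap: 0.0003
```

Emit:
{"op": "play_rows", "data": {"deltas": [0, 1.3, -2.7, -4, 0, 1.3, -2.7, -4, 0, 1.3, -2.7, -4, 0, 1.3, -2.7, -4, 0, 1.3, -2.7, -4, 0, 1.3, -2.7, -4, 0, 0, 0, 0]}}

```text
time_s: 6.9
tcp_pos: [0.5352, -0.028, 0.2566]
tool_rot: [0.319, -0.631, 0.319, 0.632]
wrist_force: [-1.9, 2.7, 0.6]
finger_gap: 0.0002
```

Run:
```python
from tabnow import *
report("w6.png")
```

```text
offset in tool y,z 37.8 20.1
t 6.9 tcp [ 0.5352 -0.028   0.2566] t-axis ang 306.41 tool delta mm [ -0.  -37.8 -20.1] F [-1.9  2.7  0.6] gap 0.0001975682922029569
n 1337 1244
tabtop ((534.12744140625, -37.557525634765625), (12.295198440551758, 27.649242401123047), 32.04233932495117)
abs ang 3.5895082555354683 target 4.099
```

View pics/w6.png

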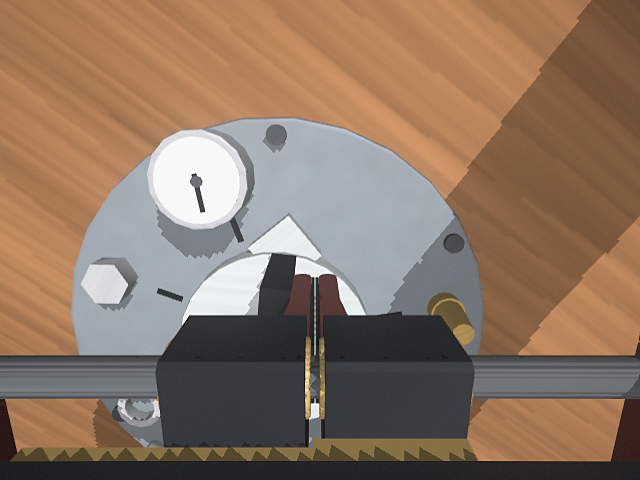

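The tab at (278,285) is in contact with the fingertip. The nose tip is at (290,215) and the gauge is at (197,180). My dark mask picks up the red finger, so I'll measure the tab with a colour filter and use the nose tip as a check.

```bash
cat > tn2.py <<'E'
from rel import *
c=np.array([.5776,-.0217])
def meas(tip=None,tag=None):
    p=snap("wrist"); v,u=np.nonzero(p["depth"]>0); w=world(p,u,v); col=p["color"][v,u].astype(int)
    d=w[:,:2]-c; rr=np.hypot(*d.T)
    k=(rr<.056)&(w[:,2]>.091)&(w[:,2]<.098)&(col.max(1)<90)&(col[:,0]-col[:,2]<14)&(u<320)&(v<316)
    m=w[k]; n,(x,y),=k.sum(),np.median(m[:,:2],0)-c
    r=cv2.minAreaRect((m[:,:2]*1000).astype(np.float32))
    print("n",n,"rect",np.round(np.hstack(r[:2]),1),round(r[2],1),"med ang",round(float(np.arctan2(y,x)%(2*np.pi)),3))
    # nose: bright disc/nose pixels at z~.05 beyond 52mm
    k=(rr>.053)&(rr<.085)&(w[:,2]>.044)&(w[:,2]<.054)&(col.min(1)>150)
    if k.sum()>10:
        a=np.arctan2(d[k,1],d[k,0])%(2*np.pi); print("nose n",k.sum(),"ang mid-extent",round((a.min()+a.max())/2,3),"mean",a.mean().round(3),"far",(a[rr[k]>.97*rr[k].max()]).mean().round(3),"rmax",rr[k].max().round(4))
    if tip:
        q=at_z(p,tip[0],tip[1],.05)[0][:2]-c; print("tip ang",np.arctan2(q[1],q[0])%(2*np.pi),np.hypot(*q))
    g=(np.hypot(*(w[:,:2]-[.525,-.097]).T)<.03)&(w[:,2]>.062)&(w[:,2]<.07)
    if g.sum()>50:
        (gx,gy),gr=cv2.minEnclosingCircle((w[g][:,:2]*1000).astype(np.float32)); q=np.array([gx,gy])/1000-c; print("gauge",gx,gy,gr,"ang",np.arctan2(q[1],q[0])%(2*np.pi))
    if tag: save(p,tag)
E
python3 - <<'E'
from tn2 import *
meas((290,215))
E
```

```text
n 915 rect [535.5 -39.3  12.2  23.3] 31.7 med ang 3.658
nose n 1309 ang mid-extent 4.192 mean 3.836 far 4.976 rmax 0.085
tip ang 3.6450990155117684 0.07043756672768933
gauge 524.7203979492188 -97.33890533447266 21.890419006347656 ang 4.102263361291219
```

Emit:
{"op": "play_rows", "data": {"deltas": [0, 1.3, -2.7, -4, 0, 1.3, -2.7, -4, 0, 1.3, -2.7, -4, 0, 1.3, -2.7, -4, 0, 1.3, -2.7, -4, 0, 0, 0, 0]}}

```text
time_s: 7.6
tcp_pos: [0.5402, -0.0423, 0.2565]
tool_rot: [0.205, -0.677, 0.205, 0.677]
wrist_force: [-2.2, -0.1, 0.6]
finger_gap: -0.0001
```

```bash
sed -i 's/rr<.085/rr<.073/' tn2.py
python3 - <<'E'
from tn2 import *
meas(None,"w7.png"); rel(c)
E
```

```text
n 908 rect [544.4 -52.9  11.8  23.2] 52.2 med ang 4.018
nose n 1102 ang mid-extent 4.018 mean 4.018 far 4.02 rmax 0.0675
gauge 524.8095092773438 -97.45008850097656 21.87153434753418 ang 4.103744326964817
t 7.65 tcp [ 0.5402 -0.0423  0.2565] t-axis ang 326.19 tool delta mm [ -0.  -37.9 -19.6] F [-2.4  0.4  0.7] gap 0.0003894272052963558
```

View pics/w7.png

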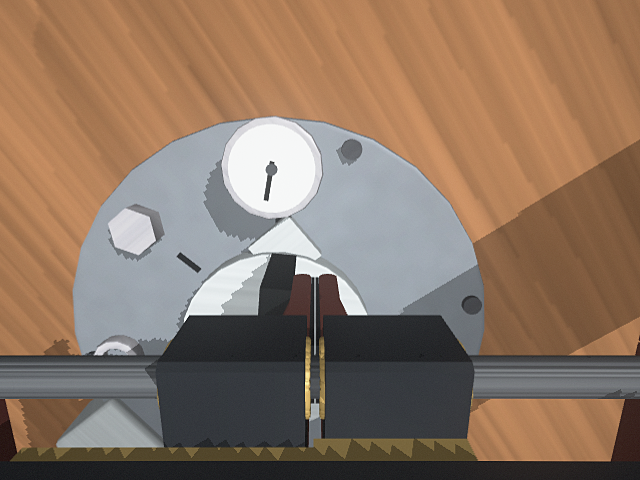

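The nose angle reads 4.018 on all three estimates, and the gauge is at 4.103. That leaves 4.8° to go.

Emit:
{"op": "play_rows", "data": {"deltas": [0, 0.8, -1.6, -2.4, 0, 0.8, -1.6, -2.4, 0, 0, 0, 0, 0, 0, 0, 0]}}

```text
time_s: 8.05
tcp_pos: [0.542, -0.0451, 0.2565]
tool_rot: [0.177, -0.684, 0.177, 0.685]
wrist_force: [-3.4, 0.2, 0.9]
finger_gap: 0.0007
```

Run:
```python
from tn2 import *
meas(None); rel(c)
```

```text
n 911 rect [547.1 -55.1  12.6  23.1] 55.3 med ang 4.099
nose n 1074 ang mid-extent 4.099 mean 4.097 far 4.099 rmax 0.0666
gauge 524.818603515625 -97.4019775390625 21.86136245727539 ang 4.103527103856745
t 8.1 tcp [ 0.542  -0.0451  0.2565] t-axis ang 331.04 tool delta mm [ -0.  -37.7 -19.8] F [-4.3 -0.2  1.2] gap 0.000587168976292705
```

It is aligned to within 0.3°. I'll back off, lift and measure again.

Emit:
{"op": "play_rows", "data": {"deltas": [0, 0, 4, 0, 0, 0, 6, 0, -10, 0, 5, 0, -25, 0, 0, 0, -30, 0, 0, 0, -25, 0, 0, 0, -10, 0, 0, 0, 0, 0, 0, 0]}}

```text
time_s: 8.9
tcp_pos: [0.5293, -0.0376, 0.3584]
tool_rot: [-0.176, 0.686, -0.176, -0.684]
wrist_force: [1.2, 0.2, -0.6]
finger_gap: 0.0004
```

Run:
```python
from tn2 import *
meas(None); rel(np.array([.4657,.2600]))
```

```text
n 863 rect [557.  -50.6  30.1  12. ] 55.6 med ang 4.091
nose n 471 ang mid-extent 4.096 mean 4.098 far 4.102 rmax 0.0676
gauge 524.991943359375 -97.348876953125 21.84848403930664 ang 4.104740656550001
t 8.95 tcp [ 0.5289 -0.0376  0.3569] t-axis ang 331.18 tool delta mm [-1.000e-01 -2.303e+02  1.989e+02] F [ 0.2 -0.4 -0.3] gap 0.0005957747489323198
```

Emit:
{"op": "play_rows", "data": {"deltas": [0, -23, 20, 0, 0, -29, 25, 0, 0, -30, 26, 0, 0, -30, 26, 0, 0, -30, 26, 0, 0, -30, 26, 0, 0, -29, 25, 0, 0, -20, 17, 0]}}

```text
time_s: 9.75
tcp_pos: [0.4668, 0.2505, 0.355]
tool_rot: [0.175, -0.684, 0.175, 0.686]
wrist_force: [0.2, 0.4, -1.0]
finger_gap: 0.0004
```

Emit:
{"op": "play_rows", "data": {"deltas": [0, -9, 8, 0, 0, 0, 0, 0, 0, 0, 0, 0]}}

```text
time_s: 10.05
tcp_pos: [0.466, 0.2583, 0.3558]
tool_rot: [0.176, -0.685, 0.177, 0.685]
wrist_force: [0.4, -0.7, 1.0]
finger_gap: 0.0006
```

Run:
```python
from tn2 import *
rel(np.array([.4657,.2600]))
for n in("wrist","top","scene"):
    p=snap(n); v,u=np.nonzero(p["depth"]>0); w=world(p,u,v); col=p["color"][v,u]
    k=(np.hypot(*(w[:,:2]-[.466,.26]).T)<.03)&(w[:,2]>.008)&(w[:,2]<.035)
    if k.sum()>5:
        print(n,k.sum(),np.percentile(w[k][:,2],[50,90,99]).round(4),cv2.minEnclosingCircle((w[k&(col.max(1)<75)][:,:2]*1000).astype(np.float32)))
    if n=="wrist": save(p,"w8.png")
    if n=="scene": print("tip pix",pix(p,[.4657,.26,.175]))
```

```text
t 10.05 tcp [0.466  0.2583 0.3558] t-axis ang 331.12 tool delta mm [-0.  -1.4  1.1] F [ 0.4 -0.7  1. ] gap 0.0006010666141470777
wrist 2917 [0.0174 0.0216 0.0225] ((465.3382873535156, 260.82281494140625), 17.616838455200195)
top 198 [0.0181 0.0235 0.0265] ((466.0741271972656, 259.6457824707031), 16.550762176513672)
scene 222 [0.0171 0.0229 0.0251] ((469.09942626953125, 260.43731689453125), 16.33884620666504)
tip pix (np.float64(416.4136461005625), np.float64(218.26241205450492))
```

View pics/w8.png

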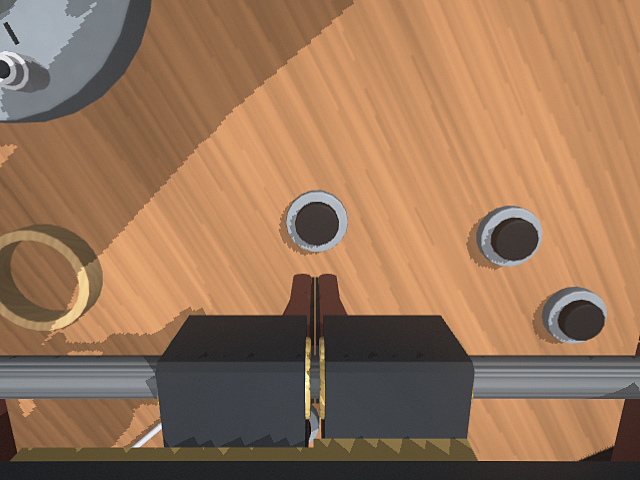

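The target button at (317,222) lies straight ahead of the fingertip, as the camera's slanted view would have it; its cap top is at about 22 mm. I'll descend and creep on to it.

Emit:
{"op": "play_rows", "data": {"deltas": [20, -1.5, 1, 0, 30, 0, 0, 0, 30, 0, 0, 0, 30, 0, 0, 0, 20, 0, 0, 0, 10, 0, 0, 0, 6, 0, 0, 0, 0, 0, 0, 0]}}

```text
time_s: 11.0
tcp_pos: [0.4658, 0.2611, 0.2106]
tool_rot: [-0.176, 0.685, -0.176, -0.685]
wrist_force: [-0.2, -0.0, 0.8]
finger_gap: 0.0004
```

Emit:
{"op": "play_rows", "data": {"deltas": [2, 0, 0, 0, 2, 0, 0, 0, 2, 0, 0, 0, 2, 0, 0, 0, 0, 0, 0, 0]}}

```text
time_s: 11.5
tcp_pos: [0.4657, 0.2616, 0.2028]
tool_rot: [-0.176, 0.685, -0.176, -0.685]
wrist_force: [0.5, -0.4, 1.9]
finger_gap: 0.0003
```

Emit:
{"op": "play_rows", "data": {"deltas": [2, 0, 0, 0, 2, 0, 0, 0, 1, 0, 0, 0, 0, 0, 0, 0]}}

```text
time_s: 11.9
tcp_pos: [0.4657, 0.2616, 0.1983]
tool_rot: [-0.176, 0.685, -0.176, -0.685]
wrist_force: [-0.9, -1.8, 9.6]
finger_gap: 0.0005
```

Emit:
{"op": "play_rows", "data": {"deltas": [1, 0, 0, 0, 0.5, 0, 0, 0, 0, 0, 0, 0, 0, 0, 0, 0]}}

```text
time_s: 12.3
tcp_pos: [0.4657, 0.2617, 0.198]
tool_rot: [-0.176, 0.685, -0.176, -0.684]
wrist_force: [-4.7, -3.1, 23.4]
finger_gap: 0.0005
```

The button has bottomed: 23 N against the 5 N it needs, with the tip at 16 mm. I'll release and lift clear.

Emit:
{"op": "play_rows", "data": {"deltas": [-3, 0, 0, 0, -6, 0, 0, 0, -15, 0, 0, 0, -30, 0, 0, 0, -30, 0, 0, 0, -30, 0, 0, 0, -30, 0, 0, 0, 0, 0, 0, 0]}}

```text
time_s: 13.1
tcp_pos: [0.4662, 0.262, 0.3438]
tool_rot: [-0.177, 0.686, -0.175, -0.683]
wrist_force: [0.9, -0.6, -0.8]
finger_gap: 0.0003
```

Run:
```python
from tn2 import *
rel(np.array([.4657,.26]))
p=snap("wrist"); v,u=np.nonzero(p["depth"]>0); w=world(p,u,v)
k=(np.hypot(*(w[:,:2]-[.466,.26]).T)<.016)&(w[:,2]>.008)&(w[:,2]<.035); print("cap z",np.percentile(w[k][:,2],[50,90]))
p=snap("top"); v,u=np.nonzero(p["depth"]>0); w=world(p,u,v); col=p["color"][v,u]
k=(np.hypot(*(w[:,:2]-c).T)<.056)&(w[:,2]>.08)&(w[:,2]<.105); m=w[k][:,:2].mean(0)-c if k.any() else None
print("tab abs",k.sum(),m is not None and np.arctan2(m[1],m[0])%(2*np.pi))
save(p,"top9.png",(150,120,320,240),2.5)
```

```text
t 13.1 tcp [0.4662 0.262  0.3438] t-axis ang 331.17 tool delta mm [-0.   2.  -0.6] F [ 0.9 -0.6 -0.8] gap 0.000343741958363343
cap z [0.02107917 0.02199822]
tab abs 58 4.099048413090801
```

View pics/top9.png

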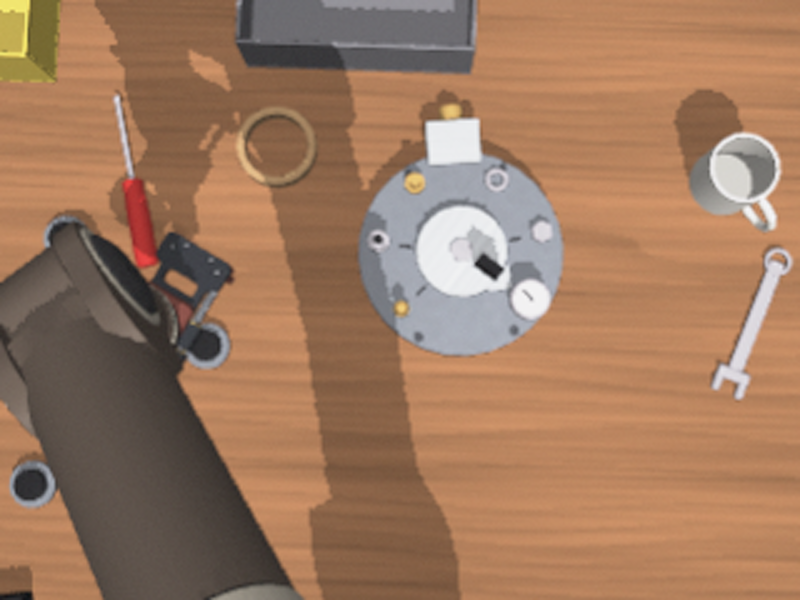

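The tab at (490,265) points at the gauge at (530,298), angle 4.099 against 4.103. The cap is back up at 22 mm, the loose things in view are where they stood, and the robot is clear.

```bash
python3 -c "
from bench import *
print(finish_job())"
```

```text
the job is handed in; nothing more can be done
None
```

The selector now points at the pressure gauge. The start button was then pressed fully down and let up, and the job is handed in at about 13 s of the 51 s allowed.

- **Selector:** I pushed the tab counter-clockwise by about 66° with the shut fingertips, on one face only. The last check put the tab at 4.099 rad and the gauge at 4.103 rad, so the aim point is under 1 mm off against the 10 mm allowed.
- **Start button:** I pressed the farthest-right of the four look-alikes, at about (0.466, 0.260). It bottomed at 23 N after roughly 6 mm. Its cap read 22 mm high both before the press and after the release.
- **Loose things:** those visible in the final top view stood where they had been. The arm hid the can there, so its position was not re-checked, but the planned path kept clear of it.
- **Checks that disagreed:** early tab-angle readings differed (-0.25 to -0.35 rad), and one tab measurement was thrown off by the red finger. I settled both by using the nose of the selector and the tab top after backing off.

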